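# Load a bonded test strip in the spring shear jig

### The arm

A 6-joint arm with a two-finger parallel gripper is mounted at the origin on the work surface. World frame = base frame: x ahead of the robot, y to its left, z up, the work surface at z = 0. Lengths are in m, angles in degrees, forces in N, time in s.
With the tool pointing down it reaches from about 0.35 to 0.875 m from the base axis. Payload 4.2 kg.
Tool frame: the origin (TCP) lies midway between the tips of the shut fingers; the grasp point (between the pads) lies 19 mm behind it; z points along the fingers, y is the line along which they close (so a half turn about z gives the same grasp; the last joint's range is limited). The gripper opens to 87 mm and grips with 3 to 60 N. Pads are 19 mm wide; open, the fingers measure 117 mm over their backs; the gripper's body (75 mm by 190 mm) begins 51 mm behind the grasp point.
Start: joints at [83.056, 22.042, 0.453, 0, -68.411, -14.817], TCP at [0.232, 0.58, 0.223] pointing down, gripper open.
Joint ranges: [-179.83, 179.83], [-69.29, 118.12], [-61.27, 80.66], [-181.25, 117.63], [-171.15, -9.14], [-177.46, 177.46]. Speed limits (degrees/s): [159.86, 159.86, 180, 180, 180, 180].

### API

Orientations are given as a 3x3 rotation matrix whose columns are the frame's x, y, z axes.
In Python, from station import r, cams gives the robot as it stands.
- The arm moves only by the tool play_rows, never from a script. Its argument "commands" is text: rows parted by semicolons, each of 6 numbers parted by spaces: the shift along the world's x, y, z normalised to -1 to 1, where 1 is 30 mm, then the turn, a rotation vector about the world's x, y, z normalised to -1 to 1, where 1 is 0.15 rad. A call has 1 to 20 rows; each row shifts and turns the commanded pose from where the row before left it; what a row does not reach is not made up. A row lasts 1/10 s, in which the tool goes at most 50 mm and 8.59 degrees, less where a joint would pass 70% of its speed; a pose out of reach is approached as far as the arm can. A call with a number of a shift or a turn outside -1 to 1 is refused whole. A call with a gripper value outside its range is refused whole. "grip" is the finger opening in mm, from 0 to 87, set as the call begins (left out, the last holds). The fingers move at their own pace and stop on an object; the grip force is fixed at half the most. Time passes only in rows, so rows that do not move let the fingers close. It gives the time, the measured TCP pose, the force, the opening and the grip force at its end, in the units of the state.
- r.sense(): the state, without advancing time (a new reading comes with each control period).
- cams.capture(name): name is "scene" or "side" or "wrist"; returns (picture, depth): 400x640x3 uint8, blue, green, red; 400x640 float32, m along the optical axis (not along the pixel's ray), 0 where there is no reading.
- cams.camera_info(name): a dict with "mtx" (3x3 intrinsics, pixels), "k1" (the pictures are not rectified: a ray, as slopes to the right and down, at radius r is drawn at 1 + k1 r^2 times it, then the intrinsics apply), "R" (3x3) and "t" (3): a world point X has camera coordinates R X + t. Camera axes: x right, y down, z forward; pixel columns grow to the right and rows downward; lengths in m; the calibration is good to about 2 mm. A picture is of the moment at which its call begins: read the wrist's pose just before it. camera_info takes no time and is no camera call; for the wrist camera it gives the pose at the moment of the call.
- r.finish_job(): hands the job in; it is judged then, once.
The state is a dict: "time_s": time; "joints": joint angles; "joint_velocities": joint speeds; "effort": joint torques, N m; "tcp_pos": TCP position; "ee_rot": TCP orientation; "wrist_force": force on the tool from outside, world axes, zero at the start; "moment": the same for the moment, N m; "gripper_width": opening from 0.0 (shut) to 1.0 (fully open); "gripper_force": force on a finger pad.
Only numpy, scipy, OpenCV 4.12 (cv2) and the standard library are available. Lean on these libraries where they do the work, as an engineer would, in place of code of your own. Each camera call takes 0.05 s, during which the arm holds its last target. There are 200 camera calls.

### The job

Take the drilled, bonded test strip from the specimen rack and drop it over the two pins of the spring jig, round hole on the anchor pin and slot on the gauge's pin, lying flat and never forced. Then tension it with the knob until the gauge's pointer stands on the brass set mark, not running more than a few millimetres past it and following the worn knob's wobble by feel so that its slim spindle is not pushed sideways, and let go. Leave the blank strip and the weights where they are, and do not push the gauge itself.

Things in the scene. Friction and masses are not known exactly. Their poses are not given: they have to be found in the camera images.
- strip: Bonded test strip, steel, 30 x 150 x 4 mm, with a glued aluminium cover plate 30 x 44 x 4 mm on the middle of its top (8 mm thick there; grip it there, across the 30 mm width). 70 to 130 g. Origin: centre of its underside; y axis along its length towards the slot end, z up. Starts lying on the rack's two bars.
- round_hole (a point): Centre, at the underside, of the strip's round 8 mm through hole, 60 mm from the strip's centre towards -y of the strip.
- slot (a point): Centre, at the underside, of the strip's through slot, 8 mm wide and 14 mm long (long way along the strip), 60 mm from the strip's centre towards +y of the strip.
- anchor_pin (a point): Foot of the jig's fixed pin, on the flat top of the anchor block (50 x 44 mm), 48 mm above the bench: the seated strip's underside lies at this height. Pin 6 mm thick, 15 mm tall, its top 5 mm tapered. Axes: y = load axis, from the anchor towards the knob; z up. Between the blocks there is free air beside and under the strip down to the base plate, 12 mm above the bench.
- yoke_pin (a point): Foot of the gauge's pin, on top of the yoke block (40 x 36 mm), at the anchor's height; an equal pin. At the start 118 to 122 mm from the anchor pin, so that the seated strip has 3 to 7 mm of slack. Drawn along +y of the jig as the knob is turned clockwise.
- knob_grip (a point): Middle of the black round knurled knob (44 mm diameter, 28 mm tall), at half its height, 102 mm above the bench. Between it and the white gear case (64 x 54 mm, top at 64 mm) 19 mm of bare 8 mm spindle and a bush (28 mm diameter, top at 69 mm). Its bore is worn: it sits 1.2 to 2.2 mm off the spindle's axis, so it wobbles as it turns.
- pointer_tip (a point): Tip of the black pointer on the gauge's white plate, 67 mm above the bench, 69 mm from its pivot. It moves in a level arc, and rides along with the gauge. It rests at zero until the strip is taut; then 1 mm of spring moves it 2.8 mm along +y of the jig (about 14 mm per radian of the knob).
- set_mark (a point): Point of the brass set mark clipped to the gauge plate's edge: where the pointer's tip must stand, 16 to 26 mm of pointer travel from zero. It rides along with the gauge; its y axis points the way the pointer moves as tension rises.
- gauge: The spring gauge: grey carriage 112 x 84 mm with a white plate 124 x 88 mm, its top 61 mm above the bench, between the strip's pins and the knob, carrying the pointer, the set mark and, on a rod, the yoke block. Origin: under the pointer's pivot at bench height; y along the load axis.
- anchor: The fixed anchor block; its origin is the foot of the anchor pin.
- yoke: The yoke block on the gauge's rod; its origin is the foot of the gauge's pin.
- blank: Bystander: undrilled specimen 30 x 128 mm in the other lane of the rack, 90 mm from the test strip. Origin: centre of its underside.
- weight_a: Bystander: steel cylinder weight, 42 mm across, 70 mm tall. Origin: centre of its underside.
- weight_b: Bystander: a second such weight.
- rack: Aluminium specimen rack, 190 x 140 mm. Two bars, 26 mm high and 14 mm wide, 100 mm apart, carry the strips crosswise in two lanes 90 mm apart (either lane may hold the drilled one); free air between the bars down to the rack's 5 mm base. Origin: centre of its underside, y along the strips.
- knob: The same knob; origin at the middle of its underside. Clockwise from above tightens: it draws the gauge 5 mm per radian away from the anchor, first taking up the slack, then compressing the gauge's spring (3 N, plus 1.5 N per mm, under 20 N at the mark). Takes 0.15 N m free, up to 0.25 N m loaded; stays where it is left. 1.8 to 3.6 rad in all, so it must be regripped.
- spindle_seat (a point): Centre of the bush from which the knob's slim vertical spindle stands, 69 mm above the bench. The spindle takes turning but little side load: it flexes 0.1 mm for 6 N of sideways push at the knob, and is spoiled beyond about 10 N. Close on the knob softly, centre the hand on it by feel, and follow its wobble as you turn so that the sideways force stays small.
- spindle_tip (a point): Top of the spindle inside the knob, 102 mm above the bench, on the turning axis: straight over spindle_seat when nothing pushes the knob.
Not all that is in view belongs to the job. Leave any green or orange look-alike of the strip alone.

How it is judged (in metres and radians):
On the way:
1. the strip lies flat over both pins, round hole on the anchor pin, slot on the gauge's pin (distance between round_hole and anchor_pin below 0.004 m and z of yoke_pin in the frame of slot between -0.003 and 0.003 m and horizontal distance between slot and yoke_pin below 0.007 m and angle between strip's own z axis and vertical below 0.05 rad), for 0.2 s.
At the end, for the whole second after the job is handed in: The strip lies flat on both pins (round hole within 4 mm of the anchor pin's foot, slot centre within 7 mm of the gauge pin's foot), taut and at rest, and the pointer's tip stands within 2.5 mm of the set mark (distance between round_hole and anchor_pin below 0.004 m and distance between slot and yoke_pin below 0.007 m and angle between strip's own z axis and vertical below 0.05 rad and horizontal distance between pointer_tip and set_mark below 0.0025 m and linear speed of strip below 0.01 m/s); the robot touches nothing.
It fails at once if the pointer goes more than 5 mm past the set mark (y of pointer_tip in the frame of set_mark above 0.005 m).
It fails at once if the strip is forced on either pin or its block with more than 30 N (contact force between strip and anchor above 30 N or contact force between strip and yoke above 30 N).
It fails at once if the knob is pushed sideways with more than about 10 N, so that its slim spindle flexes more than 0.17 mm (horizontal distance between spindle_tip and spindle_seat above 0.00017 m).
It fails at once if the gauge is pushed by the robot with more than 8 N (contact force between the fingers and gauge above 8 N).
It fails at once if a bystander is moved more than 20 mm (distance of any of blank, weight_a, weight_b from where it was at the start of the episode above 0.02 m).
It also fails if it takes over 72 s, if anything falls off the work surface, if the arm or the gripper's body presses on something with over 40 N, if the wrist force passes 120 N, or if a joint passes its speed limit or range.

## Working session

There is one attempt and no reset: what is moved stays moved. The work goes in short steps, Python scripts to look and compute and a tool call to move; the robot and the scene stay as the last step left them, time stands still between calls to the robot, and variables do not carry over. Pictures are saved under pics/ and viewed, at most 10 in all, crops included, and the job is handed in when it is done.

Besides the shell and the picture viewer there is one more tool, called as name(argument=value, ...), one argument or row to a line, values as JSON. play_rows: Moves the arm, as the interface text tells. Scaled input: -1 to 1 covers 30 mm each way for a shift and 0.15 rad each way for a turn. Its arguments: {"type":"object","properties":{"commands":{"type":"string"},"grip":{"type":"number"}},"required":["commands"]}

```bash
mkdir -p pics
cat > h.py <<'E'
import numpy as np, cv2
from station import r, cams
def pt(name,u,v,z,info=None):
    """pixel -> world point at height z"""
    i=info or cams.camera_info(name); K=np.array(i["mtx"]); R=np.array(i["R"]); t=np.array(i["t"])
    d=ray(i,u,v); c=-R.T@t; w=R.T@d
    return c+w*(z-c[2])/w[2]
def ray(i,u,v):
    K=np.array(i["mtx"]); xd=np.array([(u-K[0,2])/K[0,0],(v-K[1,2])/K[1,1]]); x=xd.copy()
    for _ in range(20): x=xd/(1+i["k1"]*(x@x))
    return np.array([x[0],x[1],1.])
def px(i,X):
    K=np.array(i["mtx"]); p=np.array(i["R"])@np.array(X)+np.array(i["t"]); x=p[:2]/p[2]; x=x*(1+i["k1"]*(x@x))
    return K[0,0]*x[0]+K[0,2],K[1,1]*x[1]+K[1,2]
def st():
    s=r.sense(); print({k:np.round(s[k],4).tolist() for k in ("time_s","tcp_pos","ee_rot","wrist_force","moment","gripper_width","gripper_force","joints")})
E
python3 - <<'E'
from h import *
st()
for n in ("scene","side","wrist"):
    i=cams.camera_info(n); p,d=cams.capture(n); cv2.imwrite(f"pics/{n}0.png",p); np.save(f"pics/{n}0.npy",d); np.savez(f"pics/{n}0.npz",**{k:np.array(i[k]) for k in i if k in("mtx","k1","R","t")})
    R=np.array(i["R"]); print(n,np.round(-R.T@np.array(i["t"]),3),np.round(R[2],2),i["mtx"][0][0],i["k1"])
a=cv2.imread("pics/scene0.png"); b=cv2.imread("pics/side0.png")
E
```

```text
{'time_s': 0.0, 'tcp_pos': [0.2315, 0.5799, 0.2215], 'ee_rot': [[0.9287, -0.3709, -0.0007], [-0.3709, -0.9287, -0.002], [0.0001, 0.0021, -1.0]], 'wrist_force': [-0.2732, 0.1837, -0.2333], 'moment': [0.0029, 0.0007, -0.0142], 'gripper_width': 0.9984, 'gripper_force': 0.0, 'joints': [83.0556, 22.0895, 0.3785, -0.0286, -68.4089, -14.8169]}
scene [ 1.435 -0.017  0.808] [-0.78 -0.14 -0.61] 435.2712879559232 -0.0032699263362912794
side [ 0.166 -1.297  1.101] [ 0.25  0.71 -0.65] 480.1893100534442 -0.018165663874234492
wrist [0.309 0.55  0.383] [-0.28  0.11 -0.95] 294.9090781886313 -0.019695521952920444
```

View pics/scene0.png

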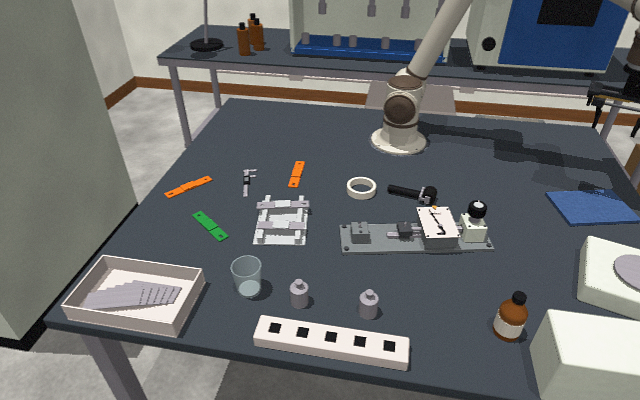

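View pics/side0.png

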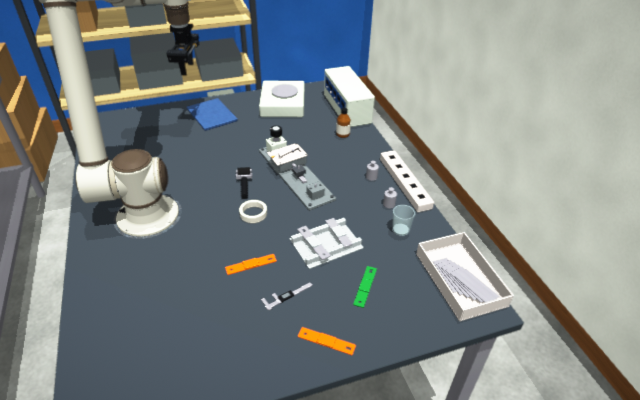

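The scene camera shows the rack at about (282,220), anchor (358,232), yoke (404,230), gauge (437,224) and knob (477,210). The side camera shows the rack at (326,242), anchor (316,190) and knob (276,133).

Run:
```python
from h import *
for n,L in (("scene",[("rack",282,220,.02),("anchor",358,228,.05),("yoke",404,228,.05),("gauge",437,222,.061),("knob",477,206,.116),("wa",299,285,.07),("wb",369,294,.07)]),("side",[("rack",326,242,.02),("anchor",316,187,.05),("yoke",299,169,.05),("knob",276,129,.116)])):
    for m,u,v,z in L: print(n,m,np.round(pt(n,u,v,z),3))
a=cv2.imread("pics/scene0.png")[175:265,240:500]; b=cv2.imread("pics/side0.png")[120:270,250:400]
a=cv2.resize(a,None,fx=3,fy=3,interpolation=2); b=cv2.resize(b,(300,300),interpolation=2)
c=np.zeros((570,780,3),np.uint8); c[:270]=a; c[270:,:300]=b; cv2.imwrite("pics/c1.png",c)
```

```text
scene rack [ 0.54  -0.298  0.02 ]
scene anchor [ 0.57  -0.082  0.05 ]
scene yoke [0.548 0.037 0.05 ]
scene gauge [0.521 0.121 0.061]
scene knob [0.505 0.213 0.116]
scene wa [ 0.806 -0.186  0.07 ]
scene wb [ 0.803 -0.031  0.07 ]
side rack [ 0.523 -0.314  0.02 ]
side anchor [ 0.565 -0.083  0.05 ]
side yoke [0.538 0.033 0.05 ]
side knob [0.501 0.213 0.116]
```

View pics/c1.png

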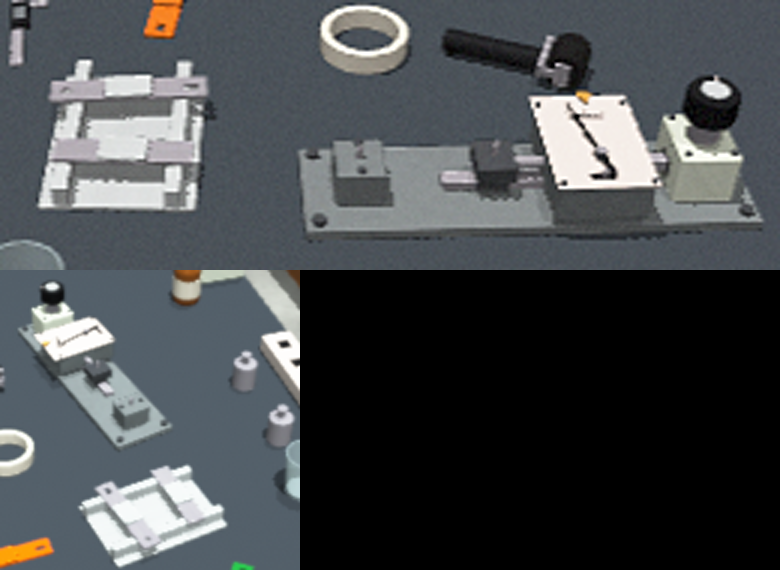

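play_rows(
  commands="0.54 -0.98 0.1 0 0 -0.363;0.54 -0.98 0.1 0 0 -0.363;0.54 -0.98 0.1 0 0 -0.363;0.54 -0.98 0.1 0 0 -0.363;0.54 -0.98 0.1 0 0 -0.363;0.54 -0.98 0.1 0 0 -0.363;0.54 -0.98 0.1 0 0 -0.363;0.54 -0.98 0.1 0 0 -0.363;0.54 -0.98 0.1 0 0 -0.363;0.54 -0.98 0.1 0 0 -0.363;0.54 -0.98 0.1 0 0 -0.363;0.54 -0.98 0.1 0 0 -0.363;0.54 -0.98 0.1 0 0 -0.363;0.54 -0.98 0.1 0 0 -0.363;0.54 -0.98 0.1 0 0 -0.363;0.54 -0.98 0.1 0 0 -0.363;0.54 -0.98 0.1 0 0 -0.363;0.54 -0.98 0.1 0 0 -0.363;0 0 0 0 0 0;0 0 0 0 0 0",
)

```text
time_s: 2.15
tcp_pos: [0.5232, 0.0506, 0.276]
ee_rot: [[0.208, -0.978, -0.001], [-0.978, -0.208, -0.0], [-0.0, 0.001, -1.0]]
wrist_force: [-0.5, 0.3, 0.1]
gripper_width: 0.998
gripper_force: 0.0
```

```bash
cat >> h.py <<'E'
def snap(n,tag):
    i=cams.camera_info(n); p,d=cams.capture(n); cv2.imwrite(f"pics/{tag}.png",p); np.save(f"pics/{tag}.npy",d)
    np.savez(f"pics/{tag}.npz",**{k:np.array(i[k]) for k in("mtx","k1","R","t")}); return i,p,d
def load(tag):
    z=np.load(f"pics/{tag}.npz"); return {k:z[k] for k in z.files}
E
python3 -c "
from h import *
st(); snap('wrist','w1')"
```

```text
{'time_s': 2.15, 'tcp_pos': [0.5232, 0.0506, 0.276], 'ee_rot': [[0.2078, -0.9782, -0.001], [-0.9782, -0.2078, -0.0], [-0.0002, 0.001, -1.0]], 'wrist_force': [-0.4863, 0.2693, 0.1444], 'moment': [0.1055, -0.0562, 0.031], 'gripper_width': 0.9981, 'gripper_force': 0.0, 'joints': [23.2109, 10.3081, -8.1889, -0.0236, -71.5571, -11.2085]}
```

View pics/w1.png

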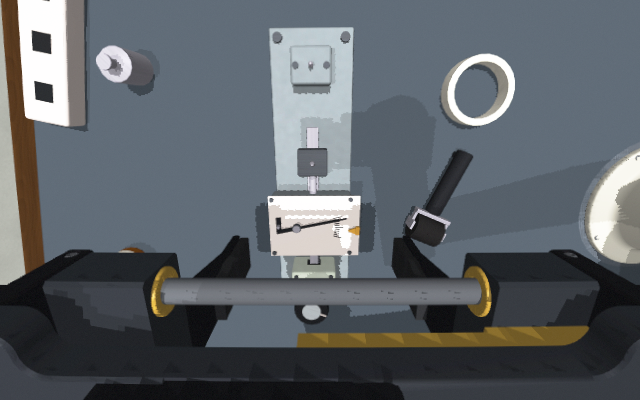

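The wrist view shows the anchor pin at about (311,66), the yoke pin at (312,163), the set mark at (355,231) and the knob behind the gripper bar at (312,312). The jig axis lies vertical in the picture, so the tool yaw already matches the jig.

play_rows(
  commands="-0.1 -1 -0.1 0 0 0;-0.1 -1 -0.1 0 0 0;-0.1 -1 -0.1 0 0 0;-0.1 -1 -0.1 0 0 0;-0.1 -1 -0.1 0 0 0;-0.1 -1 -0.1 0 0 0;-0.1 -1 -0.1 0 0 0;-0.1 -1 -0.1 0 0 0;-0.1 -1 -0.1 0 0 0;-0.1 -1 -0.1 0 0 0;-0.1 -1 -0.1 0 0 0;0 0 0 0 0 0;0 0 0 0 0 0",
)

```text
time_s: 3.5
tcp_pos: [0.4902, -0.2781, 0.2432]
ee_rot: [[0.21, -0.978, -0.001], [-0.978, -0.21, 0.001], [-0.001, 0.001, -1.0]]
wrist_force: [0.2, -0.1, -0.1]
gripper_width: 0.997
gripper_force: 0.0
```

```bash
python3 -c "
from h import *
st(); snap('wrist','w2')
i=load('w1')
for n,u,v,z in (('anch',311,66,.06),('yoke',312,163,.06),('mark',349,230,.067),('base-l',277,37,.012),('base-r',346,37,.012)): print(n,np.round(pt(0,u,v,z,i),4))
a=cv2.imread('pics/w1.png'); b=cv2.imread('pics/w2.png')
A=cv2.resize(a[36:256,265:365],None,fx=2.7,fy=2.7,interpolation=2)
B=cv2.resize(b,(524,328),interpolation=3); c=np.zeros((596,800,3),np.uint8); c[:A.shape[0],:A.shape[1]]=A; c[:328,272:796]=B; cv2.imwrite('pics/c2.png',c)"
```

```text
{'time_s': 3.5, 'tcp_pos': [0.4902, -0.2781, 0.2432], 'ee_rot': [[0.2097, -0.9778, -0.0007], [-0.9778, -0.2097, 0.0005], [-0.0006, 0.0005, -1.0]], 'wrist_force': [0.2025, -0.0827, -0.1149], 'moment': [0.127, -0.0047, 0.0174], 'gripper_width': 0.9968, 'gripper_force': 0.0, 'joints': [-13.1021, 15.2712, -6.4099, -0.021, -68.362, 25.2129]}
anch [ 0.5627 -0.0769  0.06  ]
yoke [0.5386 0.0354 0.06  ]
mark [0.4713 0.1133 0.067 ]
base-l [ 0.6153 -0.1078  0.012 ]
base-r [ 0.528  -0.1264  0.012 ]
```

View pics/c2.png

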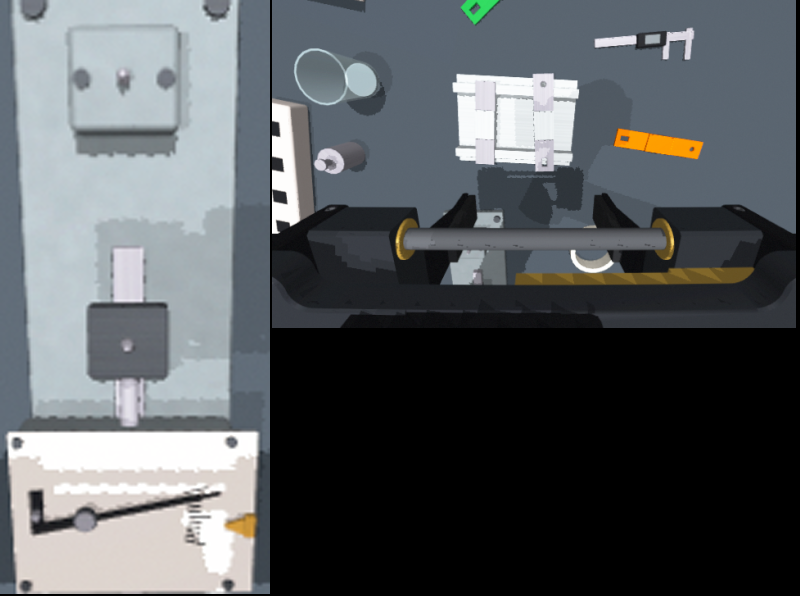

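The rack and drilled strip are in view in w2, with the strip running along column ~331 from row 93 to 206 and the blank at column ~260. I'll zoom in on the strip to find the slot end.

```bash
python3 -c "
from h import *
b=cv2.imread('pics/w2.png')[80:220,290:370]
B=cv2.resize(b,None,fx=4,fy=4,interpolation=cv2.INTER_NEAREST)
a=cv2.imread('pics/side0.png')[215:270,285:370]; A=cv2.resize(a,None,fx=5,fy=5,interpolation=2)
c=np.zeros((560,760,3),np.uint8); c[:,:320]=B; c[:A.shape[0],325:325+A.shape[1]]=A; cv2.imwrite('pics/c3.png',c)"
```

```text
(no output)
```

View pics/c3.png

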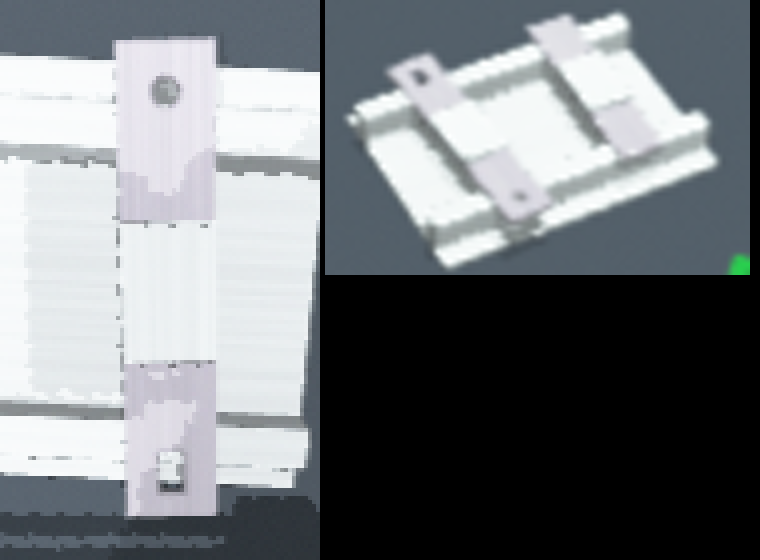

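The round hole is at c3 (165,90), away from the jig, and the slot is at (171,470), toward the jig. So the strip needs no flip.

```bash
python3 -c "
from h import *
i=load('w2')
def q(x,y,z): return pt(0,290+x/4-.5+.125,80+y/4-.5+.125,z,i)
P={}
for n,x,y,z in (('hole',165.5,90,.030),('slot',171,470,.030),('tl',115,38,.030),('tr',216,38,.030),('bl',126,516,.030),('br',217,516,.030),('p1',121,222,.034),('p2',215,222,.034),('p3',122,362,.034),('p4',215,362,.034)):
    P[n]=q(x,y,z); print(n,np.round(P[n],4))
c=(P['hole']+P['slot'])/2; d=P['slot']-P['hole']; print('c',c,np.linalg.norm(d),np.degrees(np.arctan2(d[1],d[0])))
print((P['tl']+P['tr']+P['bl']+P['br'])/4,(P['p1']+P['p2']+P['p3']+P['p4'])/4)
l=(P['bl']+P['br']-P['tl']-P['tr'])/2; print(np.degrees(np.arctan2(l[1],l[0])),np.linalg.norm(l))
j=load('w1'); A=pt(0,310.4,64,.063,j);Y=pt(0,312,163.4,.063,j); d=Y-A; print(A,Y,np.linalg.norm(d),np.degrees(np.arctan2(d[1],d[0])))
D=np.load('pics/w2.npy'); print(D[125,330],D[155,330])
"
```

```text
hole [ 0.4983 -0.3708  0.03  ]
slot [ 0.4702 -0.2548  0.03  ]
tl [ 0.5162 -0.382   0.03  ]
tr [ 0.4868 -0.3884  0.03  ]
bl [ 0.4814 -0.236   0.03  ]
br [ 0.4516 -0.2424  0.03  ]
p1 [ 0.5033 -0.3302  0.034 ]
p2 [ 0.475  -0.3363  0.034 ]
p3 [ 0.4938 -0.2876  0.034 ]
p4 [ 0.4649 -0.2938  0.034 ]
c [ 0.48422755 -0.31281616  0.03      ] 0.11936457436929697 103.59068492883199
[ 0.48398524 -0.31220122  0.03      ] [ 0.48422652 -0.31194362  0.034     ]
103.48395579248829 0.1501581628071363
[ 0.56365322 -0.07851208  0.063     ] [0.53848037 0.03539002 0.063     ] 0.11665060134852309 102.46229141753986
0.3636514 0.37080815
```

play_rows(
  commands="-0.1 -0.57 -0.5 0 0 0.16;-0.1 -0.57 -0.5 0 0 0;0 0 -0.95 0 0 0;0 0 -0.95 0 0 0;0 0 -0.95 0 0 0;0 0 -0.95 0 0 0;0 0 -0.95 0 0 0;0 0 -0.95 0 0 0;0 0 -0.5 0 0 0;0 0 -0.43 0 0 0;0 0 0 0 0 0;0 0 0 0 0 0",
)

```text
time_s: 4.75
tcp_pos: [0.4851, -0.3126, 0.0153]
ee_rot: [[0.234, -0.972, 0.001], [-0.972, -0.234, -0.001], [0.001, -0.001, -1.0]]
wrist_force: [1.0, -0.3, 1.2]
gripper_width: 1.002
gripper_force: 0.0
```

play_rows(
  commands="0 0 0 0 0 0;0 0 0 0 0 0;0 0 0 0 0 0;0 0 0 0 0 0;0 0 0 0 0 0;0 0 0 0 0 0;0 0 0 0 0 0;0 0 0 0 0 0;0 0 0 0 0 0;0 0 0 0 0 0",
  grip=20,
)

```text
time_s: 5.75
tcp_pos: [0.4841, -0.313, 0.0146]
ee_rot: [[0.233, -0.973, -0.0], [-0.973, -0.233, 0.0], [-0.0, 0.0, -1.0]]
wrist_force: [-0.8, -0.0, 1.0]
gripper_width: 0.34
gripper_force: 30.0
```

```bash
python3 -c "
from h import *
st()"
```

```text
{'time_s': 5.75, 'tcp_pos': [0.4841, -0.313, 0.0146], 'ee_rot': [[0.2327, -0.9725, -0.0003], [-0.9725, -0.2327, 0.0001], [-0.0001, 0.0003, -1.0]], 'wrist_force': [-0.7618, -0.0345, 1.0309], 'moment': [0.0361, 0.0917, 0.0524], 'gripper_width': 0.3398, 'gripper_force': 29.9999, 'joints': [-16.7859, 30.4966, -20.179, 0.0042, -39.3434, 30.2386]}
```

The strip is gripped at a width of 29.6 mm. I'll lift it and hold it beside the jig, so that one wrist picture shows both pins and the strip's hole.

play_rows(
  commands="0 0 0.3 0 0 0;0 0 0.6 0 0 0;0 0 0.95 0 0 0;0 0 0.95 0 0 0;0.1 0.4 0.05 0 0 -0.12;0.24 0.88 0 0 0 0;0.24 0.88 0 0 0 0;0.24 0.88 0 0 0 0;0.24 0.88 0 0 0 0;0.24 0.88 0 0 0 0;0.24 0.88 0 0 0 0;0.24 0.88 0 0 0 0;0.24 0.88 0 0 0 0;0.24 0.88 0 0 0 0;0.24 0.88 0 0 0 0;0.24 0.88 0 0 0 0;0.24 0.88 0 0 0 0;0.24 0.88 0 0 0 0;0.24 0.5 0 0 0 0;0.14 0.5 0 0 0 0",
)

```text
time_s: 7.75
tcp_pos: [0.5927, 0.0731, 0.1004]
ee_rot: [[0.215, -0.977, 0.0], [-0.977, -0.215, 0.0], [0.0, -0.0, -1.0]]
wrist_force: [-0.6, -0.8, -1.2]
gripper_width: 0.344
gripper_force: 30.0
```

play_rows(
  commands="0 0 0 0 0 0;0 0 0 0 0 0;0 0 0 0 0 0",
)

```text
time_s: 8.05
tcp_pos: [0.5918, 0.0714, 0.1001]
ee_rot: [[0.214, -0.977, -0.001], [-0.977, -0.214, -0.0], [0.0, 0.001, -1.0]]
wrist_force: [-0.8, 0.6, -1.4]
gripper_width: 0.338
gripper_force: 30.0
```

```bash
python3 -c "
from h import *
st(); snap('wrist','w3'); st()
p=cv2.imread('pics/w3.png'); cv2.imwrite('pics/w3c.png',cv2.resize(p[0:280,150:470],(800,700),interpolation=2)[:600])"
```

```text
{'time_s': 8.05, 'tcp_pos': [0.5918, 0.0714, 0.1001], 'ee_rot': [[0.2142, -0.9768, -0.0008], [-0.9768, -0.2142, -0.0002], [0.0001, 0.0008, -1.0]], 'wrist_force': [-0.8289, 0.6464, -1.3637], 'moment': [0.0244, 0.0066, 0.0357], 'gripper_width': 0.338, 'gripper_force': 29.9999, 'joints': [22.4232, 25.6912, -12.9026, -0.0042, -51.4514, -10.0546]}
{'time_s': 8.1, 'tcp_pos': [0.5919, 0.0713, 0.1001], 'ee_rot': [[0.2141, -0.9768, -0.0005], [-0.9768, -0.2141, -0.0002], [0.0001, 0.0006, -1.0]], 'wrist_force': [0.336, 0.2795, -2.1021], 'moment': [0.0655, -0.0992, -0.0025], 'gripper_width': 0.3388, 'gripper_force': 29.9999, 'joints': [22.419, 25.6874, -12.9001, -0.0029, -51.4446, -10.0561]}
```

View pics/w3c.png

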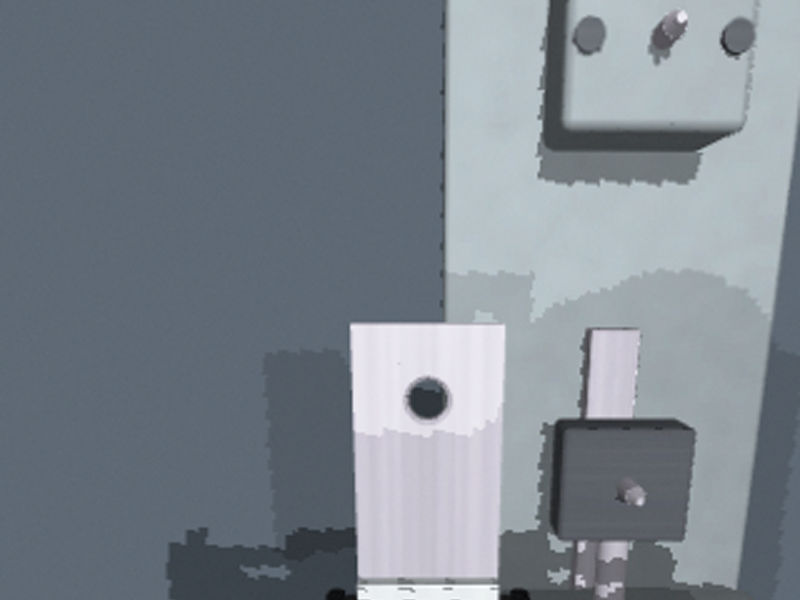

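The view shows the anchor pin tip at crop (682,16), the yoke pin tip at (638,498) and the strip's round hole at (428,399).

```bash
python3 -c "
from h import *
i=load('w3')
q=lambda x,y,z: pt(0,150+(x+.5)/2.5-.5,(y+.5)/2.5-.5,z,i)
A=q(682,16,.063);Af=q(660,45,.048);Y=q(640,500,.063);Yf=q(621,486,.048)
H=q(428,399,.1153); e=(q(351,324,.1153),q(505,324,.1153)); e2=(q(358,575,.1153),q(499,575,.1153))
for n,p in (('A',A),('Af',Af),('Y',Y),('Yf',Yf),('H',H)): print(n,np.round(p,4))
d=Y-A; print(np.linalg.norm(d),np.degrees(np.arctan2(d[1],d[0])))
m=(e2[0]+e2[1]-e[0]-e[1])/2; print('strip dir',np.degrees(np.arctan2(m[1],m[0])),np.linalg.norm(e[1]-e[0]),np.linalg.norm(e2[1]-e2[0]),(e[0]+e[1])/2)
s=r.sense(); T=np.array(s['tcp_pos']); x=-np.array(s['ee_rot'])[:,0]; y=np.array(s['ee_rot'])[:,1]
print('hole in hand along,perp',(H-T)@x,(H-T)@y)
# base plate edges & block edges for the axis
a=q(444,20,.012);b=q(444,290,.012); d=b-a; print('edge',np.degrees(np.arctan2(d[1],d[0])))
D=np.load('pics/w3.npy'); 
def dep(x,y): u,v=150+x/2.5,y/2.5; d=D[int(v),int(u)]; R=i['R']; c=ray(i,u,v)*d; return R.T@(c-i['t'])
print('z strip',dep(400,500),'anchor top',dep(600,90),'yoke top',dep(590,500),'base',dep(700,220))
"
```

```text
A [ 0.5647 -0.0799  0.063 ]
Af [ 0.5647 -0.0777  0.048 ]
Y [0.5392 0.0367 0.063 ]
Yf [0.5407 0.0371 0.048 ]
H [0.6056 0.0136 0.1153]
0.11928601285227945 102.31987618030671
strip dir 102.53027398170794 0.029741855771355432 0.030171008695343202 [ 6.08708330e-01 -5.44513791e-04  1.15300000e-01]
hole in hand along,perp -0.05929145917838837 -0.0009955095527780149
edge 102.75733954837231
z strip [0.60655531 0.03555382 0.11508979] anchor top [ 0.5764595  -0.06442473  0.0471152 ] yoke top [0.54810953 0.04373069 0.04715857] base [ 0.52893957 -0.04496096  0.01074733]
```

play_rows(
  commands="-0.34 -0.77 0 0 0 0;-0.34 -0.77 0 0 0 0;-0.34 -0.77 0 0 0 0;-0.35 -0.77 -0.2 0 0 0;0 0 -0.4 0 0 0;0 0 -0.4 0 0 0;0 0 -0.2 0 0 0;0 0 0 0 0 0;0 0 0 0 0 0;0 0 0 0 0 0",
)

```text
time_s: 9.1
tcp_pos: [0.5518, -0.0196, 0.0645]
ee_rot: [[0.216, -0.976, 0.001], [-0.976, -0.216, 0.0], [0.0, -0.001, -1.0]]
wrist_force: [0.1, 0.1, 0.1]
gripper_width: 0.336
gripper_force: 30.0
```

```bash
python3 -c "
from h import *
st(); i,p,d=snap('wrist','w4')
s=r.sense(); T=np.array(s['tcp_pos']); R=np.array(s['ee_rot'])
h=T-R[:,0]*-0.0593*1; h[2]=T[2]+.0152; print('hole px',px(i,h), 'pin tip px',px(i,[.5643,-.0789,.063]),px(i,[.5643,-.0789,.048]))
u,v=map(int,px(i,h)); c=p[max(v-40,0):v+40,u-50:u+50]; cv2.imwrite('pics/w4c.png',cv2.resize(c,None,fx=7,fy=7,interpolation=2)); print(u-50,max(v-40,0))"
```

```text
{'time_s': 9.1, 'tcp_pos': [0.5518, -0.0196, 0.0645], 'ee_rot': [[0.216, -0.9764, 0.0009], [-0.9764, -0.216, 0.0001], [0.0001, -0.0009, -1.0]], 'wrist_force': [0.0919, 0.106, 0.1331], 'moment': [0.059, -0.0365, 0.0743], 'gripper_width': 0.3364, 'gripper_force': 30.0001, 'joints': [14.791, 24.594, -21.3941, 0.0131, -43.9622, -2.3242]}
hole px (np.float64(323.1973229994435), np.float64(159.32431884611393)) pin tip px (np.float64(323.8268014592629), np.float64(152.29353759442606)) (np.float64(323.5713628361686), np.float64(148.92846167755425))
273 119
```

View pics/w4c.png

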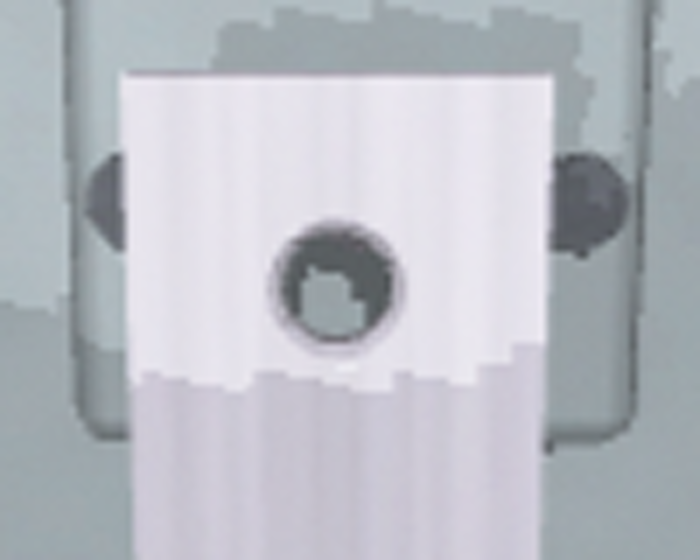

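Hole centre seen at crop (337,285). The anchor's screws span x 85–630 around row 202, so their midpoint is about (357,202). I'll compute the remaining offset from these.

```bash
python3 -c "
from h import *
i=load('w4'); s=r.sense(); T=np.array(s['tcp_pos']); R=np.array(s['ee_rot']); ax=-R[:,0]; pe=R[:,1]
q=lambda x,y,z: pt(0,273+(x+.5)/7-.5,119+(y+.5)/7-.5,z,i)
H=q(337,285,T[2]+.0152); F=q(357.5,202,.0485); E=(q(68,300,.048)+q(643,300,.048))/2; E2=q(350,437,.048)
print(T,'H',H,'hand',(H-T)@ax,(H-T)@pe)
for n,P in (('screws',F),('edges',E),('A',np.array([.5647,-.0799,0])),('Aw1',np.array([.5637,-.0785,0]))): print(n,np.round(P,4),'need along %.4f perp %.4f'%((P-H)@ax,(P-H)@pe))
print('block near edge->pin along',(E2-H)@ax-.022,(E2-H)@ax-.025)
print(ax,pe)
# depth of tip through w3: use depth local
"
```

```text
[ 0.55169428 -0.01968345  0.06453195] H [ 0.56570796 -0.07733589  0.07973195] hand -0.0593193655244696 -0.0012483505308074725
screws [ 0.5645 -0.0798  0.0485] need along -0.0022 perp 0.0018
edges [ 0.5628 -0.0715  0.048 ] need along 0.0063 perp 0.0016
A [ 0.5647 -0.0799  0.    ] need along -0.0023 perp 0.0016
Aw1 [ 0.5637 -0.0785  0.    ] need along -0.0007 perp 0.0023
block near edge->pin along -0.0035537111652250084 -0.006553711165225011
[-2.15935246e-01  9.76407684e-01 -6.85050856e-05] [-9.76407229e-01 -2.15935212e-01 -9.52830396e-04]
```

play_rows(
  commands="-0.04 -0.077 0 0 0 0;0 0 -0.2 0 0 0;0 0 -0.15 0 0 0;0 0 -0.05 0 0 0;0 0 -0.03 0 0 0;0 0 -0.03 0 0 0;0 0 0 0 0 0;0 0 0 0 0 0",
)

```text
time_s: 9.95
tcp_pos: [0.5501, -0.0225, 0.0504]
ee_rot: [[0.215, -0.977, 0.0], [-0.977, -0.215, 0.0], [0.0, -0.0, -1.0]]
wrist_force: [-0.8, -0.5, -1.7]
gripper_width: 0.336
gripper_force: 30.0
```

```bash
python3 -c "
from h import *
st()"
```

```text
{'time_s': 9.95, 'tcp_pos': [0.5501, -0.0225, 0.0504], 'ee_rot': [[0.2153, -0.9766, 0.0002], [-0.9766, -0.2153, 0.0], [0.0, -0.0002, -1.0]], 'wrist_force': [-0.7999, -0.5474, -1.7175], 'moment': [0.0886, -0.0053, -0.0176], 'gripper_width': 0.3361, 'gripper_force': 29.9999, 'joints': [14.5382, 25.6071, -22.3261, 0.0039, -42.0567, -2.1108]}
```

play_rows(
  commands="0 0 -0.04 0 0 0;0 0 -0.04 0 0 0;0 0 0 0 0 0;0 0 0 0 0 0",
)

```text
time_s: 10.35
tcp_pos: [0.5499, -0.0225, 0.0479]
ee_rot: [[0.215, -0.977, -0.0], [-0.977, -0.215, -0.0], [-0.0, 0.0, -1.0]]
wrist_force: [0.1, 0.6, -1.7]
gripper_width: 0.339
gripper_force: 30.0
```

play_rows(
  commands="0 0 -0.04 0 0 0;0 0 -0.04 0 0 0;0 0 0 0 0 0;0 0 0 0 0 0",
)

```text
time_s: 10.75
tcp_pos: [0.55, -0.0225, 0.0455]
ee_rot: [[0.215, -0.977, -0.0], [-0.977, -0.215, -0.0], [0.0, 0.0, -1.0]]
wrist_force: [-0.5, 0.4, -1.1]
gripper_width: 0.337
gripper_force: 30.0
```

```bash
python3 -c "
from h import *
st()"
```

```text
{'time_s': 10.75, 'tcp_pos': [0.55, -0.0225, 0.0455], 'ee_rot': [[0.2152, -0.9766, -0.0001], [-0.9766, -0.2152, -0.0], [0.0, 0.0001, -1.0]], 'wrist_force': [-0.5464, 0.3766, -1.0699], 'moment': [0.0975, 0.0136, 0.0112], 'gripper_width': 0.3375, 'gripper_force': 29.9999, 'joints': [14.5386, 26.0128, -22.5756, 0.0016, -41.4188, -2.1123]}
```

play_rows(
  commands="0 0 -0.04 0 0 0;0 0 -0.04 0 0 0;0 0 -0.04 0 0 0;0 0 0 0 0 0;0 0 0 0 0 0",
)

```text
time_s: 11.25
tcp_pos: [0.55, -0.0224, 0.0419]
ee_rot: [[0.215, -0.977, -0.0], [-0.977, -0.215, -0.0], [-0.0, 0.0, -1.0]]
wrist_force: [-0.2, 0.4, -1.6]
gripper_width: 0.334
gripper_force: 30.0
```

play_rows(
  commands="0 0 -0.04 0 0 0;0 0 -0.04 0 0 0;0 0 -0.02 0 0 0;0 0 0 0 0 0;0 0 0 0 0 0",
)

```text
time_s: 11.75
tcp_pos: [0.55, -0.0225, 0.0389]
ee_rot: [[0.215, -0.977, -0.0], [-0.977, -0.215, -0.0], [0.0, 0.0, -1.0]]
wrist_force: [-0.3, -0.2, -0.7]
gripper_width: 0.337
gripper_force: 30.0
```

```bash
python3 -c "
from h import *
st()"
```

```text
{'time_s': 11.75, 'tcp_pos': [0.55, -0.0225, 0.0389], 'ee_rot': [[0.2153, -0.9766, -0.0001], [-0.9766, -0.2153, -0.0], [0.0, 0.0001, -1.0]], 'wrist_force': [-0.3487, -0.1978, -0.7031], 'moment': [0.1222, -0.0189, -0.0219], 'gripper_width': 0.3372, 'gripper_force': 29.9999, 'joints': [14.5376, 26.5545, -22.8982, 0.001, -40.5517, -2.108]}
```

play_rows(
  commands="0 0 -0.03 0 0 0;0 0 -0.02 0 0 0;0 0 0 0 0 0;0 0 0 0 0 0",
)

```text
time_s: 12.15
tcp_pos: [0.55, -0.0225, 0.0374]
ee_rot: [[0.215, -0.977, -0.0], [-0.977, -0.215, -0.0], [0.0, 0.0, -1.0]]
wrist_force: [-0.5, -0.2, -1.6]
gripper_width: 0.341
gripper_force: 30.0
```

play_rows(
  commands="0 0 0 0 0 0;0 0 0 0 0 0;0 0 0 0 0 0;0 0 0 0 0 0;0 0 0 0 0 0;0 0 0 0 0 0",
  grip=60,
)

```text
time_s: 12.75
tcp_pos: [0.55, -0.0225, 0.0375]
ee_rot: [[0.215, -0.977, 0.0], [-0.977, -0.215, 0.0], [-0.0, -0.0, -1.0]]
wrist_force: [-0.2, -0.6, -0.4]
gripper_width: 0.682
gripper_force: 0.0
```

The strip has been released low over the blocks. Next I'll lift off and look at the gauge and knob.

play_rows(
  commands="0 0 0.5 0 0 0;0 0 0.9 0 0 0;0 0 0.9 0 0 0;0 0 0.9 0 0 0;0 0 0.9 0 0 0;0 0 0.9 0 0 0;-0.19 0.95 0.4 0 0 0;-0.19 0.95 0 0 0 0;-0.19 0.95 0 0 0 0;-0.19 0.95 0 0 0 0;-0.19 0.95 0 0 0 0;-0.19 0.95 0 0 0 0;-0.19 0.95 0 0 0 0;-0.19 0.95 0 0 0 0;-0.19 0.9 0 0 0 0;0 0 0 0 0 0;0 0 0 0 0 0;0 0 0 0 0 0",
)

```text
time_s: 14.55
tcp_pos: [0.4986, 0.2319, 0.1994]
ee_rot: [[0.215, -0.977, -0.0], [-0.977, -0.215, -0.0], [0.0, 0.0, -1.0]]
wrist_force: [-0.8, -0.9, -0.3]
gripper_width: 0.692
gripper_force: 0.0
```

```bash
python3 -c "
from h import *
st(); i,p,d=snap('wrist','w5')
cv2.imwrite('pics/w5c.png',cv2.resize(p[0:250,220:480],(624,600),interpolation=2)); print(px(i,[.503,.213,.116]),px(i,[.503,.213,.064]))
s=snap('side','s5')"
```

```text
{'time_s': 14.55, 'tcp_pos': [0.4986, 0.2319, 0.1994], 'ee_rot': [[0.2147, -0.9767, -0.0004], [-0.9767, -0.2147, -0.0003], [0.0002, 0.0004, -1.0]], 'wrist_force': [-0.8342, -0.9184, -0.3347], 'moment': [0.0357, -0.0163, 0.014], 'gripper_width': 0.6925, 'gripper_force': 0.0, 'joints': [41.8348, 15.8184, -12.2203, -0.0, -61.9889, -29.4368]}
(np.float64(321.58730531072786), np.float64(187.8254732907205)) (np.float64(321.37189804857974), np.float64(175.16984876872448))
```

View pics/w5c.png

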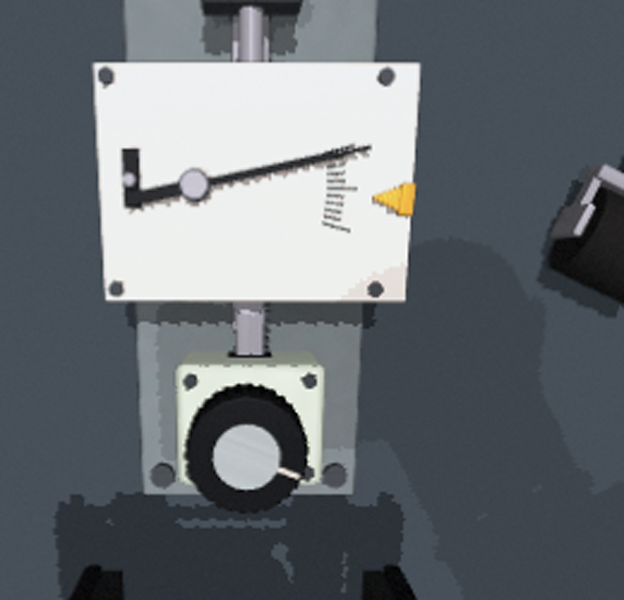

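The pointer tip is at crop (371,148), the brass mark's point at (373,198), the pivot at (194,185) and the knob cap centre at (247,457).

```bash
python3 -c "
from h import *
i=load('w5'); R=np.array(r.sense()['ee_rot']); ax=-R[:,0]; pe=R[:,1]; T=np.array(r.sense()['tcp_pos'])
q=lambda x,y,z: pt(0,220+(x+.5)/2.4-.5,(y+.5)/2.4-.5,z,i)
tip=q(371,148,.067);mk=q(373,198,.067);pv=q(194,185,.067)
print('mark-tip along %.4f perp %.4f  len %.4f'%((mk-tip)@ax,(mk-tip)@pe,np.linalg.norm(tip-pv)), 'mk-pv',(mk-pv)@ax,(mk-pv)@pe)
D=np.load('pics/w5.npy'); R_=i['R']
for x,y in ((247,457),(247,410),(215,480),(280,420)):
    u,v=220+x/2.4,y/2.4; print(np.round(R_.T@(ray(i,u,v)*D[int(v),int(u)]-i['t']),4))
# rim of knob: points near top height from depth
v,u=np.mgrid[140:235,280:360]; P=np.array([R_.T@(ray(i,a,b)*D[b,a]-i['t']) for a,b in zip(u.ravel(),v.ravel())])
m=(P[:,2]>.110)&(P[:,2]<.125); Q=P[m]; print(m.sum(),'z',np.median(Q[:,2])); (cx,cy),rad=cv2.minEnclosingCircle(Q[:,:2].astype(np.float32)*1000); print('knob circle',cx,cy,rad,'mean',Q.mean(0))
print('bounds mid', (Q.min(0)+Q.max(0))/2, (Q.max(0)-Q.min(0)))
A=np.array([.5644,-.0795]);print('axis pos of knob',(np.array([cx,cy])/1000-A)@ax[:2],(np.array([cx,cy])/1000-A)@pe[:2], 'cap',q(247,457,.118))
"
```

```text
mark-tip along 0.0178 perp 0.0017  len 0.0688 mk-pv 0.004528925463793112 0.06923649290693248
[0.5015 0.2146 0.1177]
[0.5051 0.1983 0.1161]
[0.5108 0.2264 0.1143]
[0.4929 0.1995 0.1153]
2015 z 0.11555739336340091
knob circle 502.3282165527344 214.88633728027344 22.84147071838379 mean [0.50247792 0.2134838  0.11552355]
bounds mid [0.50206615 0.21493277 0.11439684] [0.04451612 0.0453828  0.00873076]
axis pos of knob 0.3008498650935265 -0.002362149349280977 cap [0.50182027 0.2142812  0.118     ]
```

Camera estimates:
- **Pointer travel:** 17.8 mm needed.
- **Slack:** about 5.7 mm, so roughly 2.4 rad of knob in all. That fits joint 6's range in one grip.
- **Knob centre:** about (0.501, 0.214), allowing for the camera's side bias seen on the strip.

I'll turn the hand to its start yaw next.

play_rows(
  commands="0 -0.1 0 0 0 0.945;0 -0.1 0 0 0 0.945;0 -0.1 0 0 0 0.945;0 -0.1 0 0 0 0.945;0 -0.1 0 0 0 0.945;0.07 -0.087 0 0 0 0.945;0 0 0 0 0 0.945;0 0 0 0 0 0.945;0 0 0 0 0 0.945;0 0 0 0 0 0.945;0 0 0 0 0 0.945;0 0 0 0 0 0.945;0 0 0 0 0 0.945;0 0 0 0 0 0.945;0 0 0 0 0 0.945;0 0 0 0 0 0.945;0 0 0 0 0 0.945;0 0 0 0 0 0;0 0 0 0 0 0;0 0 0 0 0 0",
  grip=70,
)

```text
time_s: 16.65
tcp_pos: [0.5009, 0.2146, 0.1995]
ee_rot: [[0.495, 0.869, 0.0], [0.869, -0.495, 0.0], [0.0, 0.0, -1.0]]
wrist_force: [0.5, 0.1, -0.5]
gripper_width: 0.805
gripper_force: 0.0
```

```bash
python3 -c "
from h import *
st(); i,p,D=snap('wrist','w6'); R=np.array(r.sense()['ee_rot']);T=np.array(r.sense()['tcp_pos'])
R_=i['R']; U,V=px(i,[.5012,.2144,.1155]); print(U,V)
v,u=np.mgrid[max(int(V)-60,0):int(V)+60,int(U)-60:int(U)+60]; P=np.array([R_.T@(ray(i,a,b)*D[b,a]-i['t']) for a,b in zip(u.ravel(),v.ravel())])
m=(P[:,2]>.110)&(P[:,2]<.125); Q=P[m]; c,rad=cv2.minEnclosingCircle(Q[:,:2].astype(np.float32)*1000); print(m.sum(),c,rad, 'in hand x,y', (np.array([*c,0])/1000-T)@R[:,:2])
"
```

```text
{'time_s': 16.65, 'tcp_pos': [0.5009, 0.2146, 0.1995], 'ee_rot': [[0.4947, 0.869, 0.0], [0.869, -0.4947, 0.0], [0.0001, 0.0, -1.0]], 'wrist_force': [0.47, 0.0619, -0.5402], 'moment': [-0.1327, -0.1236, 0.0114], 'gripper_width': 0.8048, 'gripper_force': 0.0, 'joints': [40.246, 15.3202, -12.9022, 0.0001, -61.7742, 110.1015]}
319.8489024286623 208.98848281653255
1906 (501.9142761230469, 214.78050231933594) 22.940004348754883 in hand x,y [0.00057222 0.0009009 ]
```

play_rows(
  commands="0.045 0 -0.3 0 0 0;0 0 -0.95 0 0 0;0 0 -0.95 0 0 0;0 0 -0.95 0 0 0;0 0 -0.4 0 0 0;0 0 -0.2 0 0 0;0 0 0 0 0 0;0 0 0 0 0 0;0 0 0 0 0 0",
)

```text
time_s: 17.6
tcp_pos: [0.5029, 0.2155, 0.0883]
ee_rot: [[0.492, 0.87, 0.002], [0.87, -0.492, 0.002], [0.003, 0.001, -1.0]]
wrist_force: [0.9, -0.1, 0.0]
gripper_width: 0.807
gripper_force: 0.0
```

play_rows(
  commands="0 0 0 0 0 0;0 0 0 0 0 0;0 0 0 0 0 0;0 0 0 0 0 0;0 0 0 0 0 0;0 0 0 0 0 0",
  grip=50,
)

```text
time_s: 18.2
tcp_pos: [0.5021, 0.2149, 0.0869]
ee_rot: [[0.492, 0.87, -0.0], [0.87, -0.492, -0.0], [-0.0, -0.0, -1.0]]
wrist_force: [0.9, -0.7, -0.7]
gripper_width: 0.579
gripper_force: 0.0
```

```bash
cat >> h.py <<'E'
def feel():
    s=r.sense(); R=np.array(s["ee_rot"]); f=np.array(s["wrist_force"]); 
    print("t",s["time_s"],"tcp mm",np.round(np.array(s["tcp_pos"])*1000,2),"yaw",round(float(np.degrees(np.arctan2(R[1,0],R[0,0]))),2),"F tool",np.round(R.T@f,2),"F w",np.round(f,2),"M",np.round(s["moment"],3),"w",round(s["gripper_width"]*87,2),"gf",round(s["gripper_force"],2),'j6',round(s['joints'][5],1))
E
python3 -c "
from h import *
feel();feel()"
```

```text
t 18.2 tcp mm [502.11 214.91  86.91] yaw 60.5 F tool [-0.2   1.09  0.71] F w [ 0.85 -0.71 -0.71] M [-0.12  -0.106 -0.073] w 50.38 gf 0.0 j6 110.3
t 18.2 tcp mm [502.11 214.91  86.91] yaw 60.5 F tool [-0.2   1.09  0.71] F w [ 0.85 -0.71 -0.71] M [-0.12  -0.106 -0.073] w 50.38 gf 0.0 j6 110.3
```

play_rows(
  commands="0 0 0 0 0 0;0 0 0 0 0 0;0 0 0 0 0 0",
  grip=47,
)

```text
time_s: 18.5
tcp_pos: [0.5021, 0.2149, 0.0869]
ee_rot: [[0.492, 0.87, -0.0], [0.87, -0.492, -0.0], [-0.0, -0.0, -1.0]]
wrist_force: [0.8, -0.3, -0.5]
gripper_width: 0.546
gripper_force: 0.0
```

play_rows(
  commands="0 0 0 0 0 0;0 0 0 0 0 0;0 0 0 0 0 0",
  grip=46,
)

```text
time_s: 18.8
tcp_pos: [0.5021, 0.2149, 0.087]
ee_rot: [[0.493, 0.87, -0.0], [0.87, -0.493, -0.0], [-0.0, -0.0, -1.0]]
wrist_force: [-0.4, -0.9, -0.1]
gripper_width: 0.53
gripper_force: 0.0
```

```bash
python3 -c "
from h import *
feel()"
```

```text
t 18.8 tcp mm [502.1  214.92  86.95] yaw 60.49 F tool [-1.01  0.07  0.08] F w [-0.44 -0.92 -0.08] M [-0.114 -0.084  0.013] w 46.07 gf 0.0 j6 110.3
```

play_rows(
  commands="0 0 0 0 0 0;0 0 0 0 0 0",
  grip=45.4,
)

```text
time_s: 19.0
tcp_pos: [0.502, 0.215, 0.087]
ee_rot: [[0.493, 0.87, -0.0], [0.87, -0.493, 0.0], [-0.0, -0.0, -1.0]]
wrist_force: [-1.2, 0.2, 0.9]
gripper_width: 0.526
gripper_force: 0.6
```

play_rows(
  commands="0 0 0 0 0 0;0 0 0 0 0 0",
  grip=45,
)

```text
time_s: 19.2
tcp_pos: [0.5019, 0.215, 0.087]
ee_rot: [[0.493, 0.87, -0.0], [0.87, -0.493, 0.0], [-0.0, -0.0, -1.0]]
wrist_force: [-2.1, 0.8, 0.8]
gripper_width: 0.516
gripper_force: 1.1
```

```bash
python3 -c "
from h import *
feel()"
```

```text
t 19.2 tcp mm [501.87 215.04  86.97] yaw 60.49 F tool [-0.37 -2.18 -0.83] F w [-2.08  0.75  0.83] M [ 0.24   0.461 -0.07 ] w 44.92 gf 1.13 j6 110.3
```

play_rows(
  commands="-0.022 0.012 0 0 0 0;0 0 0 0 0 0;0 0 0 0 0 0",
)

```text
time_s: 19.5
tcp_pos: [0.5016, 0.2152, 0.0869]
ee_rot: [[0.492, 0.87, 0.0], [0.87, -0.492, -0.0], [0.0, 0.0, -1.0]]
wrist_force: [0.2, -0.3, -0.1]
gripper_width: 0.517
gripper_force: 0.0
```

play_rows(
  commands="0 0 0 0 0 0;0 0 0 0 0 0",
  grip=44,
)

```text
time_s: 19.7
tcp_pos: [0.5014, 0.2153, 0.0869]
ee_rot: [[0.493, 0.87, -0.0], [0.87, -0.493, 0.0], [-0.0, -0.0, -1.0]]
wrist_force: [-1.5, 0.8, 0.3]
gripper_width: 0.511
gripper_force: 0.6
```

```bash
python3 -c "
from h import *
feel()"
```

```text
t 19.7 tcp mm [501.39 215.31  86.92] yaw 60.49 F tool [-0.07 -1.65 -0.32] F w [-1.48  0.75  0.32] M [ 0.16   0.197 -0.023] w 44.46 gf 0.56 j6 110.2
```

play_rows(
  commands="-0.008 0.004 0 0 0 0;0 0 0 0 0 0",
)

```text
time_s: 19.9
tcp_pos: [0.5013, 0.2154, 0.0869]
ee_rot: [[0.492, 0.87, 0.0], [0.87, -0.492, -0.0], [-0.0, 0.0, -1.0]]
wrist_force: [-0.6, -0.4, 0.2]
gripper_width: 0.507
gripper_force: 0.2
```

play_rows(
  commands="0 0 0 0 0 0;0 0 0 0 0 0;0 0 0 0 0 0",
  grip=43,
)

```text
time_s: 20.2
tcp_pos: [0.5013, 0.2154, 0.087]
ee_rot: [[0.492, 0.87, 0.0], [0.87, -0.492, -0.0], [0.0, 0.0, -1.0]]
wrist_force: [-0.3, -0.2, 1.3]
gripper_width: 0.498
gripper_force: 20.6
```

```bash
python3 -c "
from h import *
feel()"
```

```text
t 20.2 tcp mm [501.26 215.41  86.95] yaw 60.5 F tool [-0.34 -0.17 -1.34] F w [-0.32 -0.21  1.34] M [-0.093 -0.     0.018] w 43.3 gf 20.62 j6 110.2
```

play_rows(
  commands="0 0 0 0 0 -0.33;0 0 0 0 0 -0.33;0 0 0 0 0 -0.34;0 0 0 0 0 0;0 0 0 0 0 0",
  grip=42,
)

```text
time_s: 20.7
tcp_pos: [0.5012, 0.2152, 0.0869]
ee_rot: [[0.616, 0.788, -0.0], [0.788, -0.616, -0.0], [-0.0, 0.0, -1.0]]
wrist_force: [0.2, -1.6, 1.2]
gripper_width: 0.495
gripper_force: 30.0
```

```bash
python3 -c "
from h import *
feel()"
```

```text
t 20.7 tcp mm [501.24 215.15  86.94] yaw 51.96 F tool [-1.09  1.13 -1.21] F w [ 0.22 -1.55  1.21] M [-0.438 -0.151  0.116] w 43.03 gf 30.0 j6 101.7
```

play_rows(
  commands="-0.001 -0.006 0 0 0 -0.33;-0.001 -0.004 0 0 0 -0.33;-0.001 -0.004 0 0 0 -0.34;-0.001 -0.004 0 0 0 -0.33;-0.001 -0.004 0 0 0 -0.33;-0.001 -0.003 0 0 0 -0.34;0 0 0 0 0 0;0 0 0 0 0 0",
)

```text
time_s: 21.5
tcp_pos: [0.5011, 0.2145, 0.087]
ee_rot: [[0.821, 0.571, -0.0], [0.571, -0.821, -0.0], [-0.0, 0.0, -1.0]]
wrist_force: [0.2, -1.3, 0.2]
gripper_width: 0.495
gripper_force: 30.0
```

```bash
python3 -c "
from h import *
feel()"
```

```text
t 21.5 tcp mm [501.06 214.52  86.95] yaw 34.79 F tool [-0.59  1.13 -0.18] F w [ 0.16 -1.27  0.18] M [-0.443 -0.186  0.005] w 43.06 gf 30.0 j6 84.6
```

play_rows(
  commands="-0.0015 -0.006 0 0 0 -0.33;-0.0017 -0.005 0 0 0 -0.33;-0.0018 -0.003 0 0 0 -0.34;-0.002 -0.0027 0 0 0 -0.33;-0.0021 -0.0026 0 0 0 -0.33;-0.0022 -0.0025 0 0 0 -0.34;-0.0023 -0.0024 0 0 0 -0.33;-0.0024 -0.0023 0 0 0 -0.33;-0.0026 -0.0021 0 0 0 -0.34;0 0 0 0 0 0;0 0 0 0 0 0",
)

```text
time_s: 22.6
tcp_pos: [0.5005, 0.2137, 0.087]
ee_rot: [[0.988, 0.157, -0.0], [0.157, -0.988, -0.0], [-0.0, 0.0, -1.0]]
wrist_force: [0.7, -1.5, 0.2]
gripper_width: 0.497
gripper_force: 30.0
```

```bash
python3 -c "
from h import *
feel()"
```

```text
t 22.6 tcp mm [500.48 213.72  86.96] yaw 9.02 F tool [ 0.42  1.59 -0.16] F w [ 0.66 -1.51  0.16] M [-0.507 -0.122  0.089] w 43.25 gf 30.0 j6 58.8
```

play_rows(
  commands="-0.0025 -0.005 0 0 0 -0.33;-0.0027 -0.004 0 0 0 -0.33;-0.0028 -0.002 0 0 0 -0.34;-0.0029 -0.0017 0 0 0 -0.33;-0.003 -0.0015 0 0 0 -0.33;-0.0031 -0.0013 0 0 0 -0.34;0 0 0 0 0 0;0 0 0 0 0 0",
)

```text
time_s: 23.4
tcp_pos: [0.4999, 0.2133, 0.0869]
ee_rot: [[0.99, -0.142, -0.0], [-0.142, -0.99, -0.0], [-0.0, 0.0, -1.0]]
wrist_force: [-0.3, -1.1, 0.3]
gripper_width: 0.497
gripper_force: 30.0
```

```bash
python3 -c "
from h import *
feel()"
```

```text
t 23.4 tcp mm [499.93 213.33  86.94] yaw -8.17 F tool [-0.13  1.16 -0.31] F w [-0.3  -1.13  0.31] M [-0.358 -0.039  0.07 ] w 43.25 gf 30.0 j6 41.6
```

play_rows(
  commands="-0.0031 -0.003 0 0 0 -0.33;-0.0032 -0.002 0 0 0 -0.33;-0.0032 -0.001 0 0 0 -0.34;-0.0033 -0.0007 0 0 0 -0.33;-0.0033 -0.0005 0 0 0 -0.33;-0.0033 -0.0004 0 0 0 -0.34;-0.0033 -0.0002 0 0 0 -0.33;-0.0033 0 0 0 0 -0.33;0 0 0 0 0 0;0 0 0 0 0 0",
)

```text
time_s: 24.4
tcp_pos: [0.4991, 0.2131, 0.0869]
ee_rot: [[0.857, -0.515, -0.0], [-0.515, -0.857, 0.0], [-0.0, 0.0, -1.0]]
wrist_force: [0.6, -0.9, 0.9]
gripper_width: 0.499
gripper_force: 30.0
```

```bash
python3 -c "
from h import *
feel(); i,p,d=snap('wrist','w7')
hsv=cv2.cvtColor(p,cv2.COLOR_BGR2HSV); m=cv2.inRange(hsv,(12,120,120),(28,255,255)); n,l,s,c=cv2.connectedComponentsWithStats(m)
for k in range(1,n):
    if s[k,4]>15: print(s[k],c[k])
print('mark expected px',px(i,[.4713,.105,.067]),px(i,[.54,.1,.067]))"
```

```text
t 24.4 tcp mm [499.08 213.13  86.94] yaw -31.03 F tool [ 0.99  0.5  -0.85] F w [ 0.59 -0.94  0.85] M [-0.226  0.087  0.163] w 43.37 gf 30.0 j6 18.7
[460 207  21  22 264] [468.72348485 217.82954545]
[227 273   7  42 145] [230.07586207 294.73793103]
[409 278   5  18  44] [411.20454545 286.15909091]
[410 303   4   8  25] [411.68 306.8 ]
mark expected px (np.float64(487.6513129374451), np.float64(194.69089603375343)) (np.float64(452.0805514218825), np.float64(92.92296585239163))
```

The amber mark is visible at (468,218) in w7. I'll rectify the plate to read the pointer numerically and check the method on w5.

```bash
cat > gauge.py <<'E'
from h import *
ax=np.array([-.2147,.9767,0]); pe=np.array([-.9767,-.2147,0])   # jig +y ; towards mark
def rect(tag,approx):
    """top view at z=.067, 4 px/mm, centred on amber mark's centroid; returns pointer height rel. mark point"""
    i=load(tag); p=cv2.imread(f"pics/{tag}.png"); i["R"]=np.array(i["R"])
    def warp(c):
        n=400; M=np.empty((n,n,2),np.float32)
        for a in range(n):
            for b in range(n): M[a,b]=px(i,c+ax*(a-200)/4000+pe*(b-340)/4000)
        return cv2.remap(p,M[...,0],M[...,1],cv2.INTER_LINEAR)
    amb=lambda im: cv2.inRange(cv2.cvtColor(im,cv2.COLOR_BGR2HSV),(12,110,110),(28,255,255))
    c=np.array([*approx,.067])
    for _ in range(2):
        im=warp(c); y,x=np.nonzero(amb(im)); c=c+ax*(y.mean()-200)/4000+pe*(x.mean()-340)/4000
    im=warp(c); y,x=np.nonzero(amb(im)); yb,xb=y[x<=x.min()+3].mean(),x.min()
    g=cv2.cvtColor(im,cv2.COLOR_BGR2GRAY)
    # pivot sits 69.2 mm from mark point in pe, 4.5 mm behind in ax
    pv=np.array([xb-69.2*4,yb-4.5*4]); ang=np.radians(np.arange(-35,35,.1)); prof=[]
    for a in ang:
        rr=np.arange(20,45,.5)*4; X=(pv[0]+rr*np.cos(a)).astype(np.float32); Y=(pv[1]+rr*np.sin(a)).astype(np.float32)
        prof.append(cv2.remap(g,X[None],Y[None],cv2.INTER_LINEAR).mean())
    prof=np.array(prof); k=prof.argmin(); w=ang[np.abs(prof-prof[k])<25]; a=ang[k]
    cv2.imwrite(f"pics/{tag}_r.png",im)
    print(tag,"mark",np.round(c,4),"apex",xb,yb,"pointer deg",round(np.degrees(a),2),"dark",prof[k],np.median(prof),"tip past mark mm",round(69*np.sin(a)-4.5,2),"width deg",np.degrees(np.ptp(w)))
    return c
if __name__=="__main__":
    import sys
    for t in sys.argv[1:]: rect(t,(.4713,.113) if t=="w5" else (.469,.122))
E
python3 gauge.py w5 w7; python3 -c "
import cv2,numpy as np
cv2.imwrite('pics/cmp.png',np.hstack([cv2.imread('pics/w5_r.png'),cv2.imread('pics/w7_r.png')]))"
```

```text
w5 mark [0.4632 0.1138 0.067 ] apex 299 197.8 pointer deg -11.0 dark 49.16 239.04 tip past mark mm -17.67 width deg 3.300000000000048
w7 mark [0.4629 0.1218 0.067 ] apex 297 198.375 pointer deg -6.0 dark 36.7 238.48 tip past mark mm -11.71 width deg 3.9000000000000554
```

View pics/cmp.png

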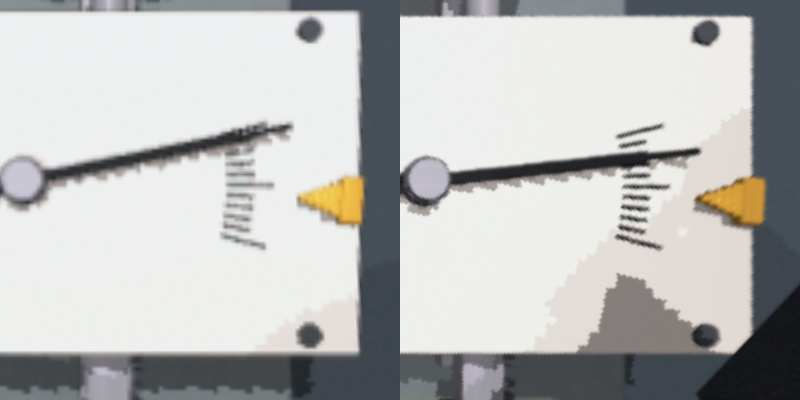

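The rectified views agree: the pointer was 17.7 mm short of the mark and is now about 11.8 mm short. The gauge has moved 8 mm for 1.6 rad, as expected. About 0.84 rad remains.

play_rows(
  commands="-0.002 -0.001 0 0 0 -0.33;-0.0036 -0.001 0 0 0 -0.33;-0.0036 0 0 0 0 -0.34;-0.0035 0.0007 0 0 0 -0.33;-0.0035 0.0009 0 0 0 -0.33;-0.0034 0.0011 0 0 0 -0.34;-0.0034 0.0012 0 0 0 -0.33;0 0 0 0 0 0;0 0 0 0 0 0",
)

```text
time_s: 25.35
tcp_pos: [0.4984, 0.2132, 0.0869]
ee_rot: [[0.628, -0.778, -0.0], [-0.778, -0.628, 0.0], [-0.0, 0.0, -1.0]]
wrist_force: [-1.9, 0.1, -0.1]
gripper_width: 0.496
gripper_force: 30.0
```

```bash
python3 -c "
from h import *
feel()"
```

```text
t 25.35 tcp mm [498.37 213.2   86.91] yaw -51.06 F tool [-1.24  1.39  0.08] F w [-1.86  0.09 -0.08] M [-0.08   0.268  0.076] w 43.15 gf 30.0 j6 -1.4
```

play_rows(
  commands="-0.006 0.0014 0 0 0 -0.33;-0.005 0.0016 0 0 0 -0.33;-0.0032 0.0017 0 0 0 -0.34;-0.0031 0.0018 0 0 0 -0.33;-0.003 0.002 0 0 0 -0.33;-0.0029 0.0021 0 0 0 -0.34;-0.0027 0.0023 0 0 0 -0.33;0 0 0 0 0 0;0 0 0 0 0 0",
)

```text
time_s: 26.25
tcp_pos: [0.4977, 0.2136, 0.0869]
ee_rot: [[0.324, -0.946, -0.0], [-0.946, -0.324, 0.0], [-0.0, 0.0, -1.0]]
wrist_force: [-0.5, 0.2, 1.4]
gripper_width: 0.496
gripper_force: 30.0
```

```bash
python3 -c "
from h import *
feel(); snap('wrist','w8')"; python3 gauge.py w8
```

```text
t 26.25 tcp mm [497.7  213.57  86.93] yaw -71.08 F tool [-0.33  0.46 -1.38] F w [-0.54  0.17  1.38] M [-0.116  0.176  0.079] w 43.18 gf 30.0 j6 -21.5
w8 mark [0.4614 0.1247 0.067 ] apex 298 198.0 pointer deg 2.0 dark 42.58 238.36 tip past mark mm -2.09 width deg 3.4000000000000483
```

play_rows(
  commands="-0.0028 0.0025 0 0 0 -0.34;-0.0026 0.0026 0 0 0 -0.34;-0.0024 0.0027 0 0 0 -0.34;0 0 0 0 0 0;0 0 0 0 0 0",
)

```text
time_s: 26.8
tcp_pos: [0.4975, 0.2138, 0.0869]
ee_rot: [[0.176, -0.984, -0.0], [-0.984, -0.176, 0.0], [-0.0, 0.0, -1.0]]
wrist_force: [-1.3, -1.0, 0.6]
gripper_width: 0.497
gripper_force: 30.0
```

```bash
python3 -c "
from h import *
feel(); snap('wrist','w9')"; python3 gauge.py w9
```

```text
t 26.8 tcp mm [497.46 213.79  86.93] yaw -79.86 F tool [ 0.78  1.51 -0.6 ] F w [-1.35 -1.04  0.6 ] M [0.009 0.201 0.11 ] w 43.24 gf 30.0 j6 -30.3
w9 mark [0.4611 0.1254 0.067 ] apex 299 197.6315789473684 pointer deg 4.0 dark 43.92 238.74 tip past mark mm 0.31 width deg 3.50000000000005
```

The pointer stands within about 0.3 mm of the mark and the side force is small, so I'll let go and lift.

play_rows(
  commands="0 0 0 0 0 0;0 0 0 0 0 0;0 0 0 0 0 0;0 0 0 0 0 0;0 0 0 0 0 0;0 0 0.3 0 0 0;0 0 0.6 0 0 0;0 0 0.9 0 0 0;0 0 0.9 0 0 0;0.05 0.4 0.9 0 0 0;0 0.2 0.4 0 0 0;0 0 0 0 0 0;0 0 0 0 0 0;0 0 0 0 0 0",
  grip=70,
)

```text
time_s: 28.25
tcp_pos: [0.498, 0.231, 0.2052]
ee_rot: [[0.174, -0.985, -0.003], [-0.985, -0.174, -0.002], [0.001, 0.003, -1.0]]
wrist_force: [0.4, 0.8, 0.1]
gripper_width: 0.806
gripper_force: 0.0
```

```bash
python3 -c "
from h import *
feel(); snap('wrist','w10')"; python3 gauge.py w10
```

```text
t 28.25 tcp mm [498.05 231.   205.2 ] yaw -79.96 F tool [-0.69 -0.57 -0.09] F w [0.44 0.77 0.09] M [0.105 0.001 0.014] w 70.12 gf 0.0 j6 -31.7
w10 mark [0.4606 0.1255 0.067 ] apex 301 197.78947368421052 pointer deg 3.4 dark 53.56 250.0 tip past mark mm -0.41 width deg 2.6000000000000365
```

The pointer reads within 0.5 mm of the mark after release, and nothing is being touched.

```bash
python3 -c "
from station import r
print(r.finish_job())"
```

```text
the job is handed in; nothing more can be done
None
```

The strip sits on both pins and is tensioned, with the pointer reading within about 0.5 mm of the brass set mark after release; the job is handed in (28 s used) but returned no verdict.

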